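Lock the trimming jig's selector arm at the marked stop

ROBOT

A 6-joint arm with a two-finger parallel gripper is mounted at the origin on the work surface. World frame = base frame: x ahead of the robot, y to its left, z up, the work surface at z = 0. Lengths are in m, angles in degrees, forces in N, time in s.
With the tool pointing down it reaches from about 0.35 to 0.925 m from the base axis. Payload 6.4 kg.
Tool frame: the origin (TCP) lies midway between the tips of the shut fingers; the grasp point (between the pads) lies 19 mm behind it; z points along the fingers, y is the line along which they close (so a half turn about z gives the same grasp; the last joint's range is limited). The gripper opens to 94 mm and grips with 3 to 60 N. Pads are 16 mm wide; open, the fingers measure 119 mm over their backs; the gripper's body (75 mm by 177 mm) begins 78 mm behind the grasp point.
Start: joints at [66.343, 14.043, 89.255, -0, 76.702, -9.975], TCP at [0.154, 0.632, 0.205] pointing down, gripper open.
Joint ranges: [-179.41, 179.41], [-58.25, 129.5], [7.25, 145.43], [-54.29, 234.29], [11.92, 165.04], [-157.13, 157.13]. Speed limits (degrees/s): [147.25, 147.25, 180, 180, 180, 180].

INTERFACE

Orientations are given as a 3x3 rotation matrix whose columns are the frame's x, y, z axes.
In Python, from workcell import ctrl, vision, ticket gives the robot as it stands.
- The arm moves only by the tool arm_command, never from a script. Its argument "increments" is a list of rows, each an object with "dp": the shift along the tool's x, y, z each as a share of 0.12 m, from -1 to 1, a list of three; "roll": the turn about the tool's z as a share of 45 degrees, from -1 to 1. A call has 1 to 12 rows; each row is the pose to reach, as a shift and turn from the pose commanded when the call began, along the tool's axes at that moment; what a row does not reach only later rows make up. A row lasts 1/8 s, in which the tool goes at most 62.5 mm and 10.7 degrees, less where a joint would pass 70% of its speed; a pose out of reach is approached as far as the arm can. A call with a number of a shift or a turn outside -1 to 1 is refused whole. A call with a gripper value outside its range is refused whole. "jaw" is the gripper's target within -1 to 1 (fully open at 1, half-way at 0, shut at -1), set as the call begins (left out, the last holds). The fingers move at their own pace and stop on an object; "force" is the grip in N (left out, the last holds). Time passes only in rows, so rows that repeat a pose let the fingers close. It gives the time, the measured TCP pose, the force, the opening and the grip force at its end, in the units of the state.
- ctrl.state(): the state, without advancing time (a new reading comes with each control period).
- vision.get_image(name): name is "scene" or "side" or "wrist"; returns the picture (400x640x3 uint8, blue, green, red); there is no depth.
- vision.camera_info(name): a dict with "camera_matrix" (3x3 intrinsics, pixels), "dist" ([k1, k2, p1, p2, k3] as OpenCV has them; the pictures are not rectified), "rvec" (rotation vector, rad) and "tvec" (3), from world to camera coordinates, as OpenCV has them. Camera axes: x right, y down, z forward; pixel columns grow to the right and rows downward; lengths in m; the calibration is good to about 2 mm. A picture is of the moment at which its call begins: read the wrist's pose just before it. camera_info takes no time and is no camera call; for the wrist camera it gives the pose at the moment of the call.
- ticket.close_job(): hands the job in; it is judged then, once.
The state is a dict: "time": time; "joints": joint angles; "qd": joint speeds; "tau": joint torques, N m; "tcp_pos": TCP position; "orientation": TCP orientation; "wrist_force": force on the tool from outside, world axes, zero at the start; "moment": the same for the moment, N m; "opening": finger opening in m; "grip_force": force on a finger pad.
Only numpy, scipy, OpenCV 4.12 (cv2) and the standard library are available. Lean on these libraries where they do the work, as an engineer would, in place of code of your own. Each camera call takes 0.05 s, during which the arm holds its last target. There are 200 camera calls.

TASK

On the round index plate of the zinc edge-trimming jig, bring the blue selector arm, which turns endlessly both ways, the shorter way round to the socket by the red marker, and lock it there with the orange-headed steel index pin from the wooden stand: pin down through the hole in the arm and fully home in that socket, upright and let go. The index plate may stand up to 15 degrees round from its markers, so feel for the socket with light pressure and never force the pin. Leave everything else on the bench where it lies.

Things in the scene. Friction and masses are not known exactly. Their poses are not given: they have to be found in the camera images.
- pin: Loose steel index pin, standing in the wooden stand at the start (about 130 g). Origin: centre of its lower tip; z up along the pin to its head. Round shank 12 mm in diameter (lowest 3 mm tapered to 10 mm), from 0 to 50 mm; orange square head 20 x 20 mm, faces along the pin's x and y, from 50 to 85 mm above the tip.
- pin_stand: Fixed wooden block 70 x 70 x 30 mm, origin at the centre of its underside on the bench; in its middle a 14 mm hole, 22 mm deep, in which the pin stands (tip 8 mm above the bench).
- jig: The fixed zinc jig. Origin: on the selector's upright axis, at bench height; x, y: its level axes, z up. Dark base disc, radius 120 mm, top at z 10 mm; on it the pale index plate. The hub in the middle reaches z 48 mm; a low fence (top at z 40 mm) runs along the jig's y, 120 to 170 mm out on its +x side.
- index_plate (a point): On the axis, at the index plate's flat top (z 30 mm). Six sockets, 75 mm from the axis, nominally every 60 degrees from the jig's +x; all together they may stand up to 15 degrees round from that either way (not measured; plate stiff, stays put). Each 14 mm wide, 1 mm chamfer, 20 mm deep: floor at z 10 mm, where the tip of a pin fully home lies.
- selector (a joint): Angle of the blue arm (rad), counterclockwise seen from above, measured from the jig's +x to the end with the hole. No stops: it goes round endlessly. It stays where it is left; friction of about 0.25 N m (3 to 4 N at the hole).
- sel_hole (a point): Centre of the hole in the blue arm, at the arm's top face (z 44 mm above the bench), 75 mm from the jig's axis. The arm is 12 mm thick (z 32 to 44 mm), the hole is 15 mm wide, right through, with a 3 mm chamfer.
- red_marker: Small fixed round red post, 16 mm in diameter, 22 mm tall, standing on the base disc's rim (z 10 to 32 mm). Origin: centre of its underside, 109 mm from the jig's axis, at the nominal angle of the socket wanted. Three like posts in grey stand by other sockets.
- paddle: Loose junior paddle, about 0.84 m long with yellow blade, lying flat left of the jig; leave it. Origin under the middle of the blade.
- burnisher: Loose horn-handled burnisher, 180 mm long, 22 mm thick, lying; leave it. Origin mid-length on the bench.
- tape_dispenser: Loose red enamel tape dispenser, 130 x 50 mm, 92 mm tall; leave it. Origin under its middle.
- sanding_block: Loose cork sanding block 110 x 60 x 35 mm; leave it. Origin under its middle.
- varnish_jar: Loose amber jar, 66 mm wide, 80 mm tall; leave it. Origin under its middle.
- driver: Loose screwdriver lying; leave it.
Mind the look-alikes: they are no part of the job. Of the things that look like the pin, the smaller one is meant.

How it is judged (in metres and radians):
At the end, for the whole second after the job is handed in: The pin stands upright (within 0.15 rad) through the hole in the arm (within 6 mm of its centre) and fully home in the socket by the red marker: its tip lower than 14.5 mm above the bench (socket floor at 10 mm) and within 48 mm of the marker seen from above; pin and arm at rest, the pin let go (horizontal distance between pin and red_marker below 0.048 m and horizontal distance between pin and sel_hole below 0.006 m and height (world z) of pin below 0.0145 m and angle between pin's own z axis and vertical below 0.15 rad and linear speed of pin below 0.02 m/s and velocity of joint selector between -0.05 and 0.05 rad/s); the robot touches nothing.
It fails at once if the arm is turned the long way round (its hole more than 147.8 mm from where it started, that is 2.8 rad of turn) (distance of sel_hole from where it was at the start of the episode above 0.1478 m).
It fails at once if the pin is forced: it presses on the jig, its plate or its arm with more than 30 N (contact force between pin and jig above 30 N).
It fails at once if another thing on the bench is shifted by more than 25 mm (distance of any of paddle, burnisher, tape_dispenser, sanding_block, varnish_jar, driver from where it was at the start of the episode above 0.025 m).
It also fails if it takes over 72 s, if anything falls off the work surface, if the arm or the gripper's body presses on something with over 40 N, if the wrist force passes 120 N, or if a joint passes its speed limit or range.

## Working session

There is one attempt and no reset: what is moved stays moved. The work goes in short steps, Python scripts to look and compute and a tool call to move; the robot and the scene stay as the last step left them, time stands still between calls to the robot, and variables do not carry over. Pictures are saved under pics/ and viewed, at most 10 in all, crops included, and the job is handed in when it is done.

Besides the shell and the picture viewer there is one more tool, called after "Call:" as name([rows], argument=value, ...), one row to a line, values as JSON. arm_command: Moves the arm, as the interface text tells. Shift numbers are shares of 0.12 m and turn numbers shares of 45 degrees, none past 1 either way. Its arguments: {"type":"object","properties":{"increments":{"type":"array"},"jaw":{"type":"number"},"force":{"type":"number"}},"required":["increments"]}

```bash
mkdir -p pics; cat > h.py <<'E'
import cv2,numpy as np
from workcell import ctrl,vision,ticket
def cam(n):
    c=vision.camera_info(n);return [np.array(c[k],float) for k in("camera_matrix","dist","rvec","tvec")]
def ray(n,uv,z,c=None):
    K,d,r,t=c or cam(n);R=cv2.Rodrigues(r)[0];t=t.ravel()
    p=cv2.undistortPoints(np.array(uv,float).reshape(-1,1,2),K,d).reshape(-1,2)
    D=np.c_[p,np.ones(len(p))]@R;o=-R.T@t
    return o+D*((z-o[2])/D[:,2])[:,None]
def proj(n,P,c=None):
    K,d,r,t=c or cam(n);return cv2.projectPoints(np.array(P,float).reshape(-1,3),r,t,K,d)[0].reshape(-1,2)
E
python3 - <<'E'
from h import *
s=ctrl.state();print(s)
for n in("scene","side","wrist"):cv2.imwrite(f"pics/{n}0.png",vision.get_image(n))
for n in("scene","side","wrist"):
    K,d,r,t=cam(n);R=cv2.Rodrigues(r)[0];print(n,(-R.T@t.ravel()).round(3),R[2].round(2),K[0,0])
E
```

```text
{'time': 0.0, 'joints': array([ 6.63433205e+01,  1.40838486e+01,  8.93256743e+01, -8.84840482e-05,
        7.67008711e+01, -9.97583877e+00]), 'qd': array([-0.00921614, -0.00103307,  0.04321842, -0.11984986, -0.02350557,
        0.00959525]), 'tau': array([-1.89880797e-03, -4.15842426e+01, -3.14601374e+01,  6.84174732e-02,
        3.33066168e-02, -1.35494283e-04]), 'tcp_pos': array([0.15348778, 0.63099274, 0.20434122]), 'orientation': array([[-9.71628219e-01,  2.36512175e-01, -7.71736920e-04],
       [ 2.36513201e-01,  9.71626672e-01, -1.76542917e-03],
       [ 3.32294682e-04, -1.89786677e-03, -9.99998144e-01]]), 'wrist_force': array([-0.18148529, -0.50627803, -0.48832001]), 'moment': array([-0.02100569,  0.00827586, -0.00477776]), 'grip_force': 0.0, 'opening': 0.09394041192775475}
scene [ 1.333 -0.053  0.638] [-0.82  0.02 -0.58] 368.3956097687392
side [ 0.311 -0.667  0.872] [ 0.2   0.6  -0.77] 373.56241162837176
wrist [0.088 0.647 0.384] [ 0.23 -0.06 -0.97] 293.8205187728737
```

View pics/scene0.png

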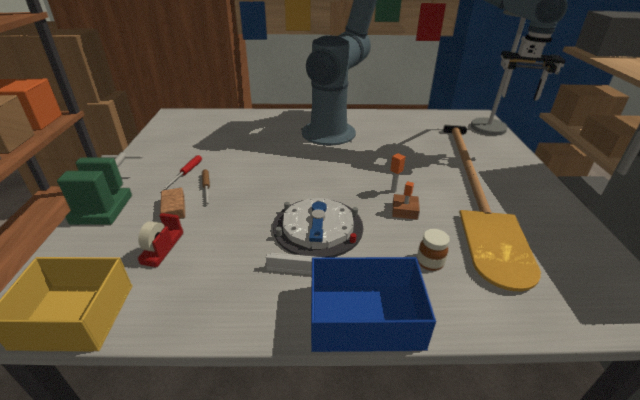

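View pics/side0.png

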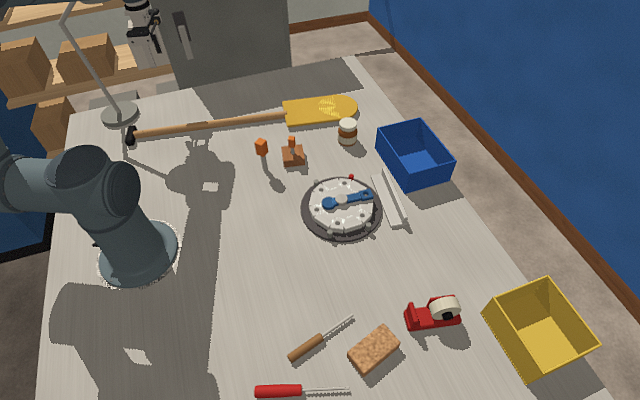

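Two things could be taken for the pin. One is the tall orange-headed post at scene (398,164) / side (261,147). The other is the smaller pin in the wooden stand at scene (408,190) / side (292,143). I choose the smaller one, in the stand. The jig is at scene (318,225) / side (342,207), with a red post at scene (352,238) / side (351,177). I'll check this in a close crop.

```bash
python3 - <<'E'
import cv2,numpy as np
a=cv2.imread("pics/scene0.png")[145:260,260:430];b=cv2.imread("pics/side0.png")[130:245,240:410]
cv2.imwrite("pics/crop0.png",np.hstack([cv2.resize(x,None,fx=4.7/2,fy=4.7/2,interpolation=cv2.INTER_CUBIC) for x in(a,b)]))
E
```

```text
(no output)
```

View pics/crop0.png

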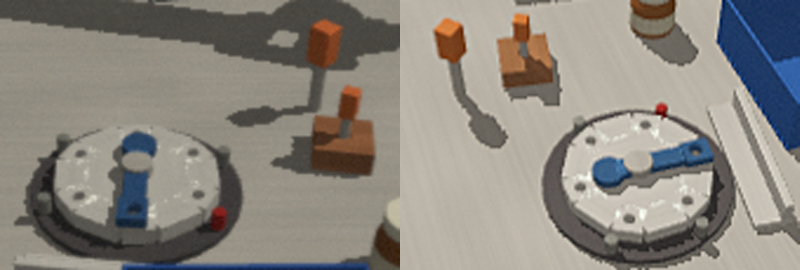

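```bash
python3 - <<'E'
from h import *
S=4.7/2
f=lambda n,off,pts:{k:ray(n,[off[0]+u/S,off[1]+v/S],z)[0].round(4) for k,(u,v,z) in pts.items()}
A=f("scene",(260,145),dict(hub=(137,162,.048),hole=(132,210,.044),red=(219,216,.03),pin=(349,102,.0755),s1=(81,154,.03),s2=(193,153,.03),s3=(198,195,.03),s4=(78,197,.03),tall=(323,45,.1),tallfoot=(315,108,0)))
B=f("side",(240,130),dict(hub=(238,162,.048),hole=(297,151,.044),red=(261,107,.03),pin=(121,27,.0755),s1=(180,187,.03),s2=(246,125,.03),s4=(229,218,.03),tall=(50,42,.1),f1=(311,108,.04),f2=(363,216,.04)))
for D in(A,B):
    for k,v in D.items():
        e=v-D["hub"];print(k,v,"r %.3f ang %.1f"%(np.hypot(e[0],e[1]),np.degrees(np.arctan2(e[1],e[0]))))
    print()
E
```

```text
hub [ 0.5813 -0.0431  0.048 ] r 0.000 ang 0.0
hole [ 0.6565 -0.0488  0.044 ] r 0.075 ang -4.3
red [0.6503 0.0427 0.03  ] r 0.110 ang 51.2
pin [0.5036 0.2041 0.0755] r 0.259 ang 107.4
s1 [ 0.5435 -0.107   0.03  ] r 0.074 ang -120.6
s2 [0.5416 0.0219 0.03  ] r 0.076 ang 121.4
s3 [0.6162 0.0228 0.03  ] r 0.075 ang 62.1
s4 [ 0.6194 -0.1069  0.03  ] r 0.074 ang -59.2
tall [0.4149 0.1868 0.1   ] r 0.284 ang 125.9
tallfoot [0.4064 0.1909 0.    ] r 0.292 ang 126.8

hub [ 0.5771 -0.0478  0.048 ] r 0.000 ang 0.0
hole [ 0.6528 -0.0533  0.044 ] r 0.076 ang -4.2
red [0.6447 0.0418 0.03  ] r 0.112 ang 53.0
pin [0.5056 0.2037 0.0755] r 0.261 ang 105.9
s1 [ 0.5027 -0.0467  0.03  ] r 0.074 ang 179.2
s2 [0.6147 0.0193 0.03  ] r 0.077 ang 60.7
s4 [ 0.542  -0.1099  0.03  ] r 0.071 ang -119.5
tall [0.4057 0.1813 0.1   ] r 0.286 ang 126.8
f1 [0.7006 0.0097 0.04  ] r 0.136 ang 25.0
f2 [ 0.687  -0.1672  0.04  ] r 0.162 ang -47.4
```

View pics/wrist0.png

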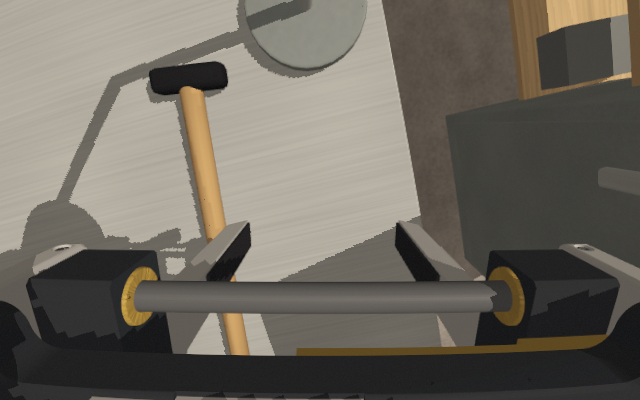

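The small pin in the stand is the right one: it sits at about (0.505, 0.204). The hub is at about (0.579, -0.045), the blue hole at -4°, the red post at about 52°, and the sockets near 61°. The wrist view shows only the paddle handle. I'll move over the pin now.

Call:
arm_command([
  {"dp":[-0.46,-0.345,0]},
  {"dp":[-0.92,-0.69,0]},
  {"dp":[-0.92,-0.69,0]},
], jaw=0)

```text
invalid input
```

Call:
arm_command([
  {"dp":[-0.46,-0.345,0]},
  {"dp":[-0.92,-0.69,0]},
  {"dp":[-0.92,-0.69,0]},
])

```text
invalid input
```

Call:
arm_command([
  {"dp":[-0.46,-0.345,0]},
  {"dp":[-0.92,-0.69,0]},
  {"dp":[-0.92,-0.69,0]},
])

```text
invalid input
```

Call:
arm_command([
  {"dp":[-0.46,-0.345,0]},
  {"dp":[-0.92,-0.69,0]},
  {"dp":[-0.92,-0.69,0]},
  {"dp":[-0.92,-0.69,0]},
  {"dp":[-0.92,-0.69,0]},
])

```text
invalid input
```

```bash
python3 - <<'E'
from h import *
s=ctrl.state();print(s["time"],s["tcp_pos"],s["joints"].round(1),s["orientation"].round(3),s["opening"])
im=vision.get_image("wrist");cv2.imwrite("pics/w1.png",im)
print(proj("wrist",[[.505,.204,.093],[.505,.204,.03]]))
E
```

```text
0.15 [0.15359274 0.63113735 0.20463353] [ 66.3  14.1  89.3  -0.   76.7 -10. ] [[-0.972  0.237 -0.001]
 [ 0.237  0.972 -0.001]
 [ 0.    -0.001 -1.   ]] 0.09377911832087826
[[102.80374855 481.38606214]
 [126.67570293 441.98278417]]
```

View pics/w1.png

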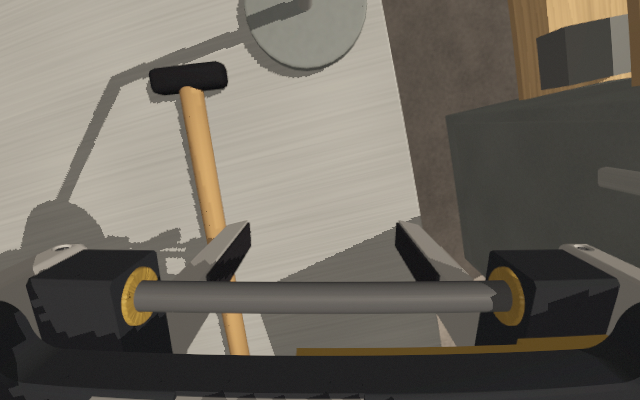

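The arm has not moved, so the picture is unchanged; the rows were refused, probably because "roll" is required.

Call:
arm_command([
  {"dp":[-0.46,-0.345,0],"roll":0},
  {"dp":[-0.92,-0.69,0],"roll":0},
  {"dp":[-0.92,-0.69,0],"roll":0},
], jaw=0, force=20)

```text
time: 0.57
tcp_pos: [0.243, 0.5229, 0.2052]
orientation: [[-0.971, 0.24, -0.0], [0.24, 0.971, -0.001], [0.0, -0.001, -1.0]]
wrist_force: [-0.6, -0.0, 0.5]
opening: 0.067
grip_force: 0.0
```

Call:
arm_command([
  {"dp":[-0.46,-0.345,0],"roll":0},
  {"dp":[-0.92,-0.69,0],"roll":0},
])

```text
time: 0.82
tcp_pos: [0.3212, 0.4279, 0.2056]
orientation: [[-0.972, 0.235, 0.0], [0.235, 0.972, 0.001], [-0.0, 0.001, -1.0]]
wrist_force: [1.0, 0.1, 0.3]
opening: 0.0488
grip_force: 0.0
```

Call:
arm_command([
  {"dp":[-0.46,-0.345,0],"roll":0},
  {"dp":[-0.92,-0.69,0],"roll":0},
])

```text
time: 1.08
tcp_pos: [0.4011, 0.3311, 0.2057]
orientation: [[-0.972, 0.236, 0.0], [0.236, 0.972, 0.001], [-0.0, 0.001, -1.0]]
wrist_force: [1.4, 0.6, 1.0]
opening: 0.047
grip_force: 0.0
```

Call:
arm_command([
  {"dp":[-0.46,-0.345,0],"roll":0},
  {"dp":[-0.92,-0.69,0],"roll":0},
  {"dp":[-0.92,-0.69,0],"roll":0},
  {"dp":[-0.92,-0.69,0],"roll":0},
  {"dp":[-0.92,-0.69,0],"roll":0},
])

```text
time: 1.7
tcp_pos: [0.487, 0.2268, 0.2053]
orientation: [[-0.972, 0.235, -0.001], [0.235, 0.972, 0.0], [0.001, 0.0, -1.0]]
wrist_force: [0.1, -0.1, 1.0]
opening: 0.047
grip_force: 0.0
```

```bash
python3 - <<'E'
from h import *
s=ctrl.state();print(s["time"],s["tcp_pos"],s["joints"].round(1),s["orientation"].round(3),s["opening"])
im=vision.get_image("wrist");cv2.imwrite("pics/w2.png",im)
print(proj("wrist",[[.505,.204,.093],[.505,.204,.03]]))
E
```

```text
1.7 [0.48699171 0.2268294  0.20529378] [ 12.9  -1.1 105.8   0.   75.4 -63.6] [[-0.972  0.235 -0.001]
 [ 0.235  0.972  0.   ]
 [ 0.001  0.    -1.   ]] 0.046966782262238105
[[305.88080626 216.45511744]
 [308.73334806 201.52198666]]
```

View pics/w2.png

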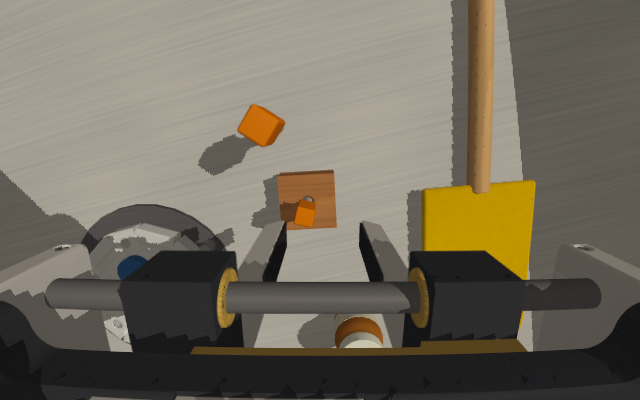

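The smaller pin is in its stand at (306,213), and the taller look-alike is at (262,125). I'll fit the head box to the orange pixels.

```bash
cat >> h.py <<'E'
from scipy.optimize import minimize
def headfit(im,c,roi,zb,x0):
    x,y,w,h=roi;S=6
    hsv=cv2.cvtColor(im,cv2.COLOR_BGR2HSV);m=((hsv[...,0]<13)&(hsv[...,1]>200)&(hsv[...,2]>120)).astype(np.float32)
    m=cv2.resize(m[y:y+h,x:x+w],None,fx=S,fy=S,interpolation=cv2.INTER_LINEAR)>.5
    def cost(p):
        a=p[2];R=np.array([[np.cos(a),-np.sin(a)],[np.sin(a),np.cos(a)]])
        q=np.array([[1,1],[1,-1],[-1,-1],[-1,1]])*.01@R.T+p[:2]
        P=np.vstack([np.c_[q,np.full(4,z)] for z in(zb,zb+.035)])
        uv=(proj(None,P,c)-[x-.5,y-.5])*S
        k=np.zeros(m.shape,np.uint8);cv2.fillConvexPoly(k,cv2.convexHull(uv.astype(np.float32)).astype(np.int32),1)
        return 1-(m&(k>0)).sum()/max((m|(k>0)).sum(),1)
    best=min((minimize(cost,[*x0,a],method="Nelder-Mead",options=dict(initial_simplex=np.array([[*x0,a],[x0[0]+.006,x0[1],a],[x0[0],x0[1]+.006,a],[*x0,a+.25]]))) for a in np.radians([0,22,45,67])),key=lambda r:r.fun)
    return best.x,best.fun,m.sum()/S/S
E
python3 - <<'E'
from h import *
im=cv2.imread("pics/w2.png")
p,f,n=headfit(im,cam("wrist"),(280,170,56,70),.058,(.507,.204));print(p[:2],np.degrees(p[2])%90,f,n)
s=ctrl.state();R=s["orientation"];d=np.r_[p[:2],.065]-s["tcp_pos"];print("tool axes share",R.T@d/.12, "yaw y",np.degrees(np.arctan2(R[1,1],R[0,1])))
E
```

```text
[0.49190217 0.20090053] 64.46806988176478 0.99867928681488 0.6666666666666666
tool axes share [-0.09115064 -0.20083067  1.16966677] yaw y 76.45496649249245
```

```bash
python3 - <<'E'
from h import *
im=cv2.imread("pics/w2.png");h=cv2.cvtColor(im,cv2.COLOR_BGR2HSV)
for q in((306,208),(304,215),(302,222),(290,185),(325,215),(308,199)):print(q,h[q[1],q[0]])
E
sed -i 's/hsv\[...,0\]<13)&(hsv\[...,1\]>200)&(hsv\[...,2\]>120)/hsv[...,0]<15)\&(hsv[...,1]>SAT)/; s/^from scipy/SAT=190\nfrom scipy/' h.py
python3 - <<'E'
import h
from h import *
im=cv2.imread("pics/w2.png")
for h.SAT in (180,195,210):
    p,f,n=headfit(im,cam("wrist"),(280,170,56,70),.058,(.507,.204));print(p[:2],np.degrees(p[2])%90,f,n)
E
```

```text
(306, 208) [ 15 254 183]
(304, 215) [ 16 251 196]
(302, 222) [ 16 250 195]
(290, 185) [ 14 164 145]
(325, 215) [ 14 166 158]
(308, 199) [ 20  30 126]
[0.50485965 0.20171108] 61.65613795869362 0.7205223880597015 152.33333333333334
[0.50493784 0.20134383] 60.62521826385133 0.7389870817793633 134.83333333333334
[0.50481539 0.20159501] 61.59921161840885 0.7559967364699484 124.83333333333333
```

```bash
sed -i 's/hsv\[...,0\]<15/hsv[...,0]<19/' h.py
python3 - <<'E'
import h
from h import *
im=cv2.imread("pics/w2.png")
for h.SAT in (205,):
    p,f,n=headfit(im,cam("wrist"),(280,170,56,70),.058,(.507,.204));print(p[:2],np.degrees(p[2])%90,f,n)
s=ctrl.state();R=s["orientation"];d=np.r_[p[:2],.065]-s["tcp_pos"];print("tool axes share",R.T@d/.12, "yaw y",np.degrees(np.arctan2(R[1,1],R[0,1])))
E
```

```text
[0.50505373 0.20171711] 61.62832153386689 0.08116020601789098 472.6666666666667
tool axes share [-0.19610487 -0.16854658  1.16962505] yaw y 76.45496649249245
```

Call:
arm_command([
  {"dp":[-0.2,-0.17,0.2],"roll":0.17},
  {"dp":[-0.2,-0.17,0.4],"roll":0.33},
  {"dp":[-0.2,-0.17,0.6],"roll":0.33},
  {"dp":[-0.2,-0.17,0.6],"roll":0.33},
  {"dp":[-0.2,-0.17,0.6],"roll":0.33},
])

```text
time: 2.38
tcp_pos: [0.5067, 0.2008, 0.1345]
orientation: [[-0.879, 0.476, 0.001], [0.476, 0.879, 0.0], [-0.001, 0.001, -1.0]]
wrist_force: [0.7, 0.5, 0.4]
opening: 0.0471
grip_force: 0.0
```

```bash
python3 - <<'E'
import h
from h import *
h.SAT=205
s=ctrl.state();c=cam("wrist");im=vision.get_image("wrist");cv2.imwrite("pics/w3.png",im)
u=proj("wrist",[.505,.2017,.0755],c)[0];print(u)
p,f,n=headfit(im,c,(int(u[0])-55,int(u[1])-55,110,110),.058,(.505,.202));print(p[:2],np.degrees(p[2])%90,f,n)
R=s["orientation"];d=np.r_[p[:2],.063]-s["tcp_pos"];print(s["tcp_pos"],"share",R.T@d/.12, "yaw y",np.degrees(np.arctan2(R[1,1],R[0,1])))
E
```

```text
[323.23484688 206.69668922]
[0.5049191  0.20214002] 64.32305378793798 0.08508169776660546 790.6666666666666
[0.5066768  0.20076529 0.13452869] share [0.0190008  0.0025256  0.59605429] yaw y 61.54804700794452
```

Call:
arm_command([
  {"dp":[0.02,0,0.2],"roll":-0.03},
  {"dp":[0.02,0,0.45],"roll":-0.03},
  {"dp":[0.02,0,0.6],"roll":-0.03},
  {"dp":[0.02,0,0.6],"roll":-0.03},
  {"dp":[0.02,0,0.6],"roll":-0.03},
])

```text
time: 3.05
tcp_pos: [0.5054, 0.2013, 0.0627]
orientation: [[-0.89, 0.457, 0.002], [0.457, 0.89, 0.0], [-0.002, 0.001, -1.0]]
wrist_force: [0.4, -0.2, -0.2]
opening: 0.0468
grip_force: 0.0
```

Call:
arm_command([
  {"dp":[0,0,0],"roll":0},
  {"dp":[0,0,0],"roll":0},
  {"dp":[0,0,0],"roll":0},
  {"dp":[0,0,0],"roll":0},
  {"dp":[0,0,0],"roll":0},
  {"dp":[0,0,0],"roll":0},
], jaw=-1, force=40)

```text
time: 3.8
tcp_pos: [0.5046, 0.2012, 0.0618]
orientation: [[-0.89, 0.457, 0.001], [0.457, 0.89, 0.0], [-0.0, 0.001, -1.0]]
wrist_force: [-0.6, 1.6, 2.5]
opening: 0.0197
grip_force: 40.0
```

Call:
arm_command([
  {"dp":[0,0,-0.25],"roll":0},
  {"dp":[0,0,-0.6],"roll":0},
  {"dp":[0,0,-1],"roll":0},
  {"dp":[-0.2,-0.12,-1],"roll":0},
  {"dp":[-0.5,-0.3,-1],"roll":0},
  {"dp":[-0.9,-0.54,-1],"roll":0},
])

```text
time: 4.55
tcp_pos: [0.5705, 0.0935, 0.1807]
orientation: [[-0.89, 0.455, -0.002], [0.455, 0.89, -0.0], [0.001, -0.001, -1.0]]
wrist_force: [1.3, 0.4, -1.7]
opening: 0.02
grip_force: 40.0
```

Call:
arm_command([
  {"dp":[-0.3,-0.18,-0.05],"roll":0},
  {"dp":[-0.63,-0.38,-0.1],"roll":0},
  {"dp":[-0.9,-0.54,-0.1],"roll":0},
])

```text
time: 4.92
tcp_pos: [0.6376, -0.0147, 0.193]
orientation: [[-0.889, 0.458, -0.001], [0.458, 0.889, -0.0], [0.001, -0.001, -1.0]]
wrist_force: [-0.4, 0.7, -1.7]
opening: 0.0198
grip_force: 40.0
```

Call:
arm_command([
  {"dp":[-0.2,-0.12,0],"roll":0},
  {"dp":[-0.36,-0.21,0],"roll":0},
  {"dp":[-0.36,-0.21,0],"roll":0},
  {"dp":[-0.36,-0.21,0],"roll":0},
  {"dp":[-0.36,-0.21,0],"roll":0},
])

```text
time: 5.55
tcp_pos: [0.6638, -0.054, 0.1935]
orientation: [[-0.89, 0.456, -0.0], [0.456, 0.89, 0.0], [0.0, 0.0, -1.0]]
wrist_force: [0.3, -0.5, -2.2]
opening: 0.02
grip_force: 40.0
```

```bash
python3 - <<'E'
from h import *
s=ctrl.state();c=cam("wrist");im=vision.get_image("wrist");cv2.imwrite("pics/w4.png",im)
np.save("w4cam.npy",np.array(c,dtype=object),allow_pickle=True)
print(s["time"],s["tcp_pos"],s["joints"].round(1),s["opening"],s["wrist_force"])
print(proj("wrist",[[.58,-.045,.048],[.6545,-.051,.044],[.648,.042,.03]],c))
crop=im[20:280,120:520];cv2.imwrite("pics/w4c.png",cv2.resize(crop,None,fx=2,fy=2,interpolation=cv2.INTER_CUBIC))
E
```

```text
5.55 [ 0.66379827 -0.0540334   0.1934507 ] [-14.4  16.7  87.3   0.   76.  -77.3] 0.01999795613628386 [ 0.31680543 -0.53609583 -2.24210377]
[[295.05590174 116.28495398]
 [321.82793696 179.19021891]
 [391.37679699 135.75969462]]
```

View pics/w4c.png

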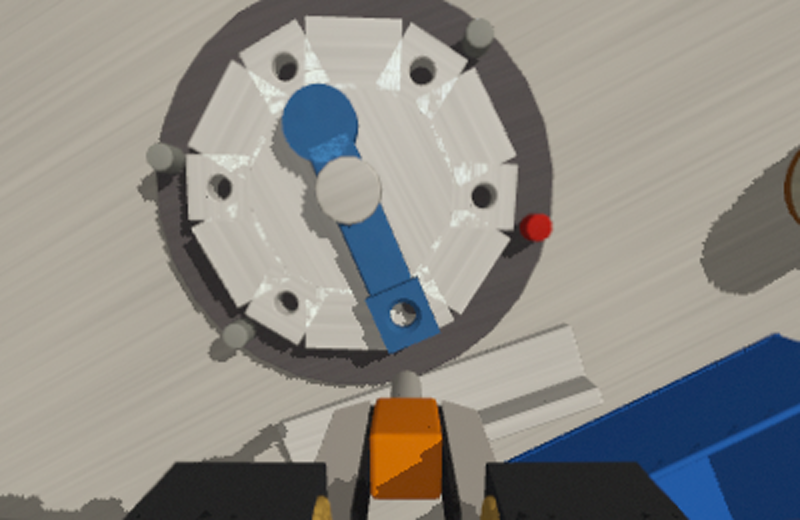

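Clear view in crop pixels: hub (348,190), arm hole (404,313), red post top (537,227), and its socket (483,196). The other sockets are at (422,71), (286,67), (219,187) and (288,302).

```bash
python3 - <<'E'
from h import *
from scipy.optimize import least_squares
c=cam("wrist");f=lambda u,v,z:ray("wrist",[120+(u-.5)/2,20+(v-.5)/2],z,c)[0]
soc=np.array([f(*q,.03) for q in((483,196),(422,71),(286,67),(219,187),(288,302))])[:,:2]
i=np.array([0,1,2,3,4])
r=least_squares(lambda p:(p[:2]+.075*np.c_[np.cos(p[2]+i*np.pi/3),np.sin(p[2]+i*np.pi/3)]-soc).ravel(),[.58,-.045,1])
C=r.x[:2];print("centre",C,"ang",np.degrees(r.x[2]),"res mm",(r.fun*1e3).round(1))
print("target",C+.075*np.array([np.cos(r.x[2]),np.sin(r.x[2])]))
for n,q in dict(hub=(348,190,.048),hole=(404,313,.044),red=(537,227,.032)).items():
    e=f(*q);d=e[:2]-C;print(n,e,np.hypot(*d),np.degrees(np.arctan2(d[1],d[0])))
# tip of pin: visible?
s=ctrl.state();t=s["tcp_pos"];print("tcp",t,"tip expected px(crop)",(proj("wrist",[[t[0],t[1],t[2]-.054],[t[0],t[1],t[2]-.004]],c)-[120,20])*2)
E
```

```text
centre [ 0.57808515 -0.04519214] ang 60.928741102004594 res mm [ 0.2  0.7  0.   0.4 -0.5 -0.4  0.3  0.3  0.  -1. ]
target [0.61452743 0.02035906]
hub [ 0.57805693 -0.04559569  0.048     ] 0.0004045330222629659 -93.99944271232079
hole [ 0.65158134 -0.04965199  0.044     ] 0.07363138407485978 -3.4725298555918287
red [0.64368831 0.03948869 0.032     ] 0.10711964374636637 52.234668865324345
tcp [ 0.66384173 -0.05414495  0.19350345] tip expected px(crop) [[406.45753969 381.19782802]
 [406.59931938 423.02229124]]
```

Call:
arm_command([
  {"dp":[0.096,-0.012,0.2],"roll":0},
  {"dp":[0.096,-0.012,0.45],"roll":0},
  {"dp":[0.096,-0.012,0.65],"roll":0},
  {"dp":[0.096,-0.012,0.72],"roll":0},
  {"dp":[0.096,-0.012,0.72],"roll":0},
  {"dp":[0.096,-0.012,0.72],"roll":0},
])

```text
time: 6.35
tcp_pos: [0.6542, -0.0512, 0.1086]
orientation: [[-0.89, 0.457, 0.002], [0.457, 0.89, -0.001], [-0.002, 0.001, -1.0]]
wrist_force: [0.5, 0.0, -1.2]
opening: 0.0198
grip_force: 40.0
```

```bash
python3 - <<'E'
from h import *
s=ctrl.state();R=s["orientation"];t=s["tcp_pos"];print(t,s["wrist_force"],R.round(3).tolist())
C=np.array([.57808,-.0453]);
print(R.T@(np.r_[C+.075*np.array([np.cos(np.radians(-3.8)),np.sin(np.radians(-3.8))]),.090]-t)/.12)
a=vision.get_image("wrist")[20:280,180:440];S=vision.get_image("side");u=proj("side",[.653,-.05,.044])[0].astype(int)
b=S[u[1]-45:u[1]+45,u[0]-45:u[0]+45]
cv2.imwrite("pics/m5.png",np.hstack([cv2.resize(x,(400,400),interpolation=cv2.INTER_CUBIC) for x in(a,b)]))
E
```

```text
[ 0.65422408 -0.05119615  0.10861343] [ 0.45053326  0.02375002 -1.18920877] [[-0.89, 0.457, 0.002], [0.457, 0.89, -0.001], [-0.002, 0.001, -1.0]]
[0.01359607 0.00179652 0.155081  ]
```

View pics/m5.png

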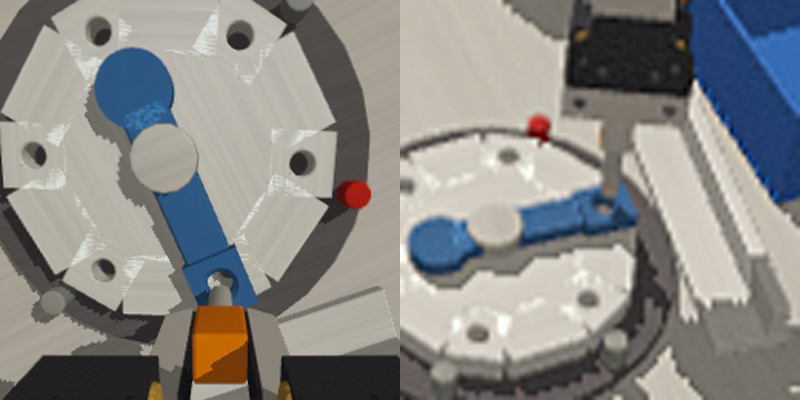

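The pin tip hangs just above the blue arm's hole in both views. I'll lower it slowly.

Call:
arm_command([
  {"dp":[0.014,0.002,0.03],"roll":0},
  {"dp":[0.014,0.002,0.06],"roll":0},
  {"dp":[0.014,0.002,0.08],"roll":0},
  {"dp":[0.014,0.002,0.095],"roll":0},
  {"dp":[0.014,0.002,0.11],"roll":0},
  {"dp":[0.014,0.002,0.11],"roll":0},
])

```text
time: 7.2
tcp_pos: [0.6518, -0.0501, 0.0937]
orientation: [[-0.89, 0.457, -0.0], [0.457, 0.89, 0.0], [0.0, -0.0, -1.0]]
wrist_force: [-0.4, -0.4, -1.8]
opening: 0.0198
grip_force: 40.0
```

Call:
arm_command([
  {"dp":[0,0,0.01],"roll":0},
  {"dp":[0,0,0.02],"roll":0},
  {"dp":[0,0,0.03],"roll":0},
  {"dp":[0,0,0.03],"roll":0},
])

```text
time: 7.7
tcp_pos: [0.6518, -0.0501, 0.0901]
orientation: [[-0.89, 0.457, -0.0], [0.457, 0.89, 0.0], [0.0, -0.0, -1.0]]
wrist_force: [0.2, -0.3, -1.4]
opening: 0.0194
grip_force: 40.0
```

```bash
python3 - <<'E'
from h import *
s=ctrl.state();R=s["orientation"];t=s["tcp_pos"]
C=np.array([.57808,-.0453])
e=t[:2]-C;print(np.hypot(*e),np.degrees(np.arctan2(e[1],e[0])))
P=lambda a:C+.075*np.array([np.cos(np.radians(a)),np.sin(np.radians(a))])
for a in (0,5,10,15,20,25,28): print(a,(R.T@np.r_[P(a)-t[:2],0]/.12).round(3))
b=P(28)
for a in (33,38,43,48,53,58,60.9,61.9): print(a,(R.T@np.r_[P(a)-b,0]/.12).round(3))
E
```

```text
0.07388744976857464 -3.69986282102552
0 [ 0.009  0.04  -0.   ]
5 [0.036 0.088 0.   ]
10 [0.067 0.132 0.   ]
15 [0.102 0.174 0.   ]
20 [0.14  0.213 0.   ]
25 [0.182 0.248 0.   ]
28 [0.208 0.268 0.   ]
33 [0.046 0.029 0.   ]
38 [0.095 0.054 0.   ]
43 [0.145 0.075 0.   ]
48 [0.197 0.091 0.   ]
53 [0.25  0.103 0.   ]
58 [0.304 0.11  0.   ]
60.9 [0.336 0.112 0.   ]
61.9 [0.347 0.112 0.   ]
```

Call:
arm_command([
  {"dp":[0,0,0.016],"roll":0},
  {"dp":[0.009,0.04,0.016],"roll":0},
  {"dp":[0.036,0.088,0.016],"roll":0},
  {"dp":[0.067,0.132,0.016],"roll":0},
  {"dp":[0.102,0.174,0.016],"roll":0},
  {"dp":[0.14,0.213,0.016],"roll":0},
  {"dp":[0.182,0.248,0.016],"roll":0},
  {"dp":[0.208,0.268,0.016],"roll":0},
  {"dp":[0.208,0.268,0.016],"roll":0},
])

```text
time: 8.82
tcp_pos: [0.6445, -0.0094, 0.0885]
orientation: [[-0.89, 0.457, 0.001], [0.457, 0.89, 0.001], [0.0, 0.001, -1.0]]
wrist_force: [-0.2, -2.3, -1.8]
opening: 0.0196
grip_force: 40.0
```

Force of about 2 N against the travel: the arm is being dragged. I'll go on.

Call:
arm_command([
  {"dp":[0.046,0.029,0],"roll":0},
  {"dp":[0.095,0.054,0],"roll":0},
  {"dp":[0.145,0.075,0],"roll":0},
  {"dp":[0.197,0.091,0],"roll":0},
  {"dp":[0.25,0.103,0],"roll":0},
  {"dp":[0.304,0.11,0],"roll":0},
  {"dp":[0.336,0.112,0],"roll":0},
  {"dp":[0.336,0.112,0],"roll":0},
  {"dp":[0.336,0.112,0],"roll":0},
])

```text
time: 9.95
tcp_pos: [0.6146, 0.0209, 0.0884]
orientation: [[-0.889, 0.457, -0.0], [0.457, 0.889, 0.001], [0.001, 0.001, -1.0]]
wrist_force: [-0.3, -1.2, -0.6]
opening: 0.0198
grip_force: 40.0
```

```bash
python3 - <<'E'
from h import *
s=ctrl.state();R=s["orientation"];t=s["tcp_pos"];print(t,s["wrist_force"],R.round(3).tolist())
e=t[:2]-[.57808,-.0453];print(np.hypot(*e),np.degrees(np.arctan2(e[1],e[0])))
print(R.T@(np.r_[.61453,.0203,t[2]]-t)/.12)
W=vision.get_image("wrist");a=W[20:280,180:440];S=vision.get_image("side");u=proj("side",[.614,.02,.044])[0].astype(int)
b=S[u[1]-45:u[1]+45,u[0]-45:u[0]+45]
cv2.imwrite("pics/m6.png",np.hstack([cv2.resize(x,(400,400),interpolation=cv2.INTER_CUBIC) for x in(a,b)]))
E
```

```text
[0.61456034 0.02089786 0.08836587] [-0.29201075 -1.21050435 -0.56498424] [[-0.889, 0.457, -0.0], [0.457, 0.889, 0.001], [0.001, 0.001, -1.0]]
0.0755842063748144 61.14170241558149
[-2.05241801e-03 -4.54681649e-03 -7.00120272e-06]
```

View pics/m6.png

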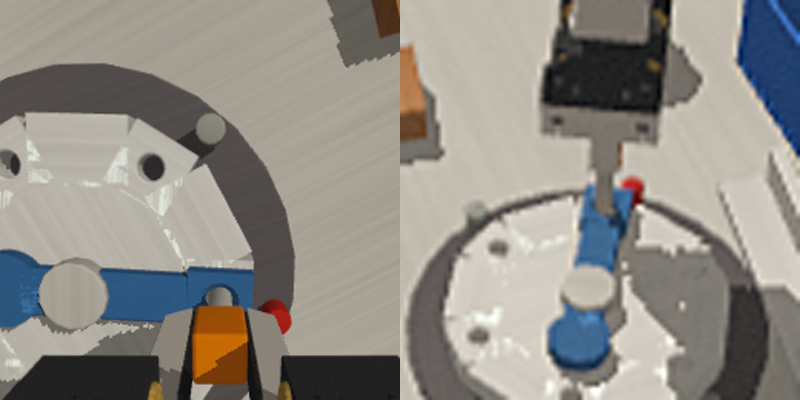

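The arm has followed to the red post with the pin in its hole. I'll feel downward lightly.

Call:
arm_command([
  {"dp":[0,-0.004,0.015],"roll":0},
  {"dp":[0,-0.004,0.03],"roll":0},
  {"dp":[0,-0.004,0.045],"roll":0},
  {"dp":[0,-0.004,0.055],"roll":0},
  {"dp":[0,-0.004,0.055],"roll":0},
])

```text
time: 10.68
tcp_pos: [0.6142, 0.02, 0.0814]
orientation: [[-0.89, 0.457, -0.001], [0.457, 0.89, 0.0], [0.001, -0.0, -1.0]]
wrist_force: [0.5, 0.5, -0.8]
opening: 0.0194
grip_force: 40.0
```

Call:
arm_command([
  {"dp":[0,0,0.02],"roll":0},
  {"dp":[0,0,0.04],"roll":0},
  {"dp":[0,0,0.055],"roll":0},
  {"dp":[0,0,0.07],"roll":0},
  {"dp":[0,0,0.07],"roll":0},
])

```text
time: 11.3
tcp_pos: [0.6143, 0.0198, 0.0731]
orientation: [[-0.89, 0.457, -0.0], [0.457, 0.89, 0.0], [0.0, -0.0, -1.0]]
wrist_force: [1.0, 0.3, -1.5]
opening: 0.0199
grip_force: 40.0
```

Call:
arm_command([
  {"dp":[0,0,0.015],"roll":0},
  {"dp":[0,0,0.03],"roll":0},
  {"dp":[0,0,0.045],"roll":0},
  {"dp":[0,0,0.055],"roll":0},
  {"dp":[0,0,0.055],"roll":0},
])

```text
time: 11.92
tcp_pos: [0.6144, 0.0199, 0.0666]
orientation: [[-0.89, 0.457, -0.0], [0.457, 0.89, 0.0], [0.0, -0.0, -1.0]]
wrist_force: [0.1, -0.1, -1.7]
opening: 0.0196
grip_force: 40.0
```

Call:
arm_command([
  {"dp":[0,0,0.005],"roll":0},
  {"dp":[0,0,0.012],"roll":0},
  {"dp":[0,0,0.012],"roll":0},
])

```text
time: 12.3
tcp_pos: [0.6144, 0.0198, 0.0652]
orientation: [[-0.89, 0.457, -0.0], [0.457, 0.89, 0.0], [0.0, -0.0, -1.0]]
wrist_force: [-0.1, -0.8, -0.9]
opening: 0.0196
grip_force: 40.0
```

Call:
arm_command([
  {"dp":[0,0,0],"roll":0},
  {"dp":[0,0,0],"roll":0},
  {"dp":[0,0,0],"roll":0},
  {"dp":[0,0,0],"roll":0},
], jaw=0)

```text
time: 12.8
tcp_pos: [0.6145, 0.0198, 0.0654]
orientation: [[-0.89, 0.457, 0.0], [0.457, 0.89, -0.0], [-0.0, 0.0, -1.0]]
wrist_force: [-0.7, 0.2, 0.9]
opening: 0.047
grip_force: 0.0
```

Call:
arm_command([
  {"dp":[0,0,-0.15],"roll":0},
  {"dp":[0,0,-0.4],"roll":0},
  {"dp":[0,0,-0.7],"roll":0},
  {"dp":[0,0,-0.9],"roll":0},
  {"dp":[0,0,-0.9],"roll":0},
  {"dp":[0,0,-0.9],"roll":0},
])

```text
time: 13.55
tcp_pos: [0.6139, 0.0199, 0.1727]
orientation: [[-0.89, 0.457, -0.001], [0.457, 0.89, 0.0], [0.001, -0.0, -1.0]]
wrist_force: [-0.4, 0.1, -1.0]
opening: 0.0472
grip_force: 0.0
```

```bash
python3 - <<'E'
import h
from h import *
h.SAT=205
s=ctrl.state();print(s["time"],s["tcp_pos"],s["wrist_force"],s["opening"])
c=cam("wrist");im=vision.get_image("wrist")
for zb in(.060,.068,.08):
    u=proj("wrist",[.6145,.0203,.0775],c)[0]
    p,f,n=headfit(im,c,(int(u[0])-40,int(u[1])-40,80,80),zb,(.6145,.0203));print(zb,p[:2],np.degrees(p[2])%90,f,n)
S=vision.get_image("side");cs=cam("side");u=proj("side",[.6145,.0203,.0775],cs)[0].astype(int)
for zb in(.060,.068,.08):
    p,f,n=headfit(S,cs,(u[0]-20,u[1]-12,40,26),zb,(.6145,.0203));print("side",zb,p[:2],f,n)
a=im[40:300,180:440];b=S[u[1]-45:u[1]+45,u[0]-45:u[0]+45]
cv2.imwrite("pics/m7.png",np.hstack([cv2.resize(x,(400,400),interpolation=cv2.INTER_CUBIC) for x in(a,b)]))
E
```

```text
13.55 [0.61393777 0.01991758 0.17267793] [-0.37361637  0.08293827 -0.97420541] 0.04722693400844715
0.06 [0.61333186 0.01899786] 59.73108584967006 0.3108894430590191 720.3333333333334
0.068 [0.61200948 0.01968789] 62.48967168563898 0.3443616951163251 720.3333333333334
0.08 [0.60837627 0.02197452] 66.90556715969767 0.390086140829527 720.3333333333334
side 0.06 [0.62560736 0.01090897] 0.8603066439522998 17.0
side 0.068 [0.62273026 0.0032172 ] 0.8630670748677984 17.0
side 0.08 [ 0.61958895 -0.0032089 ] 0.8666666666666667 17.0
```

View pics/m7.png

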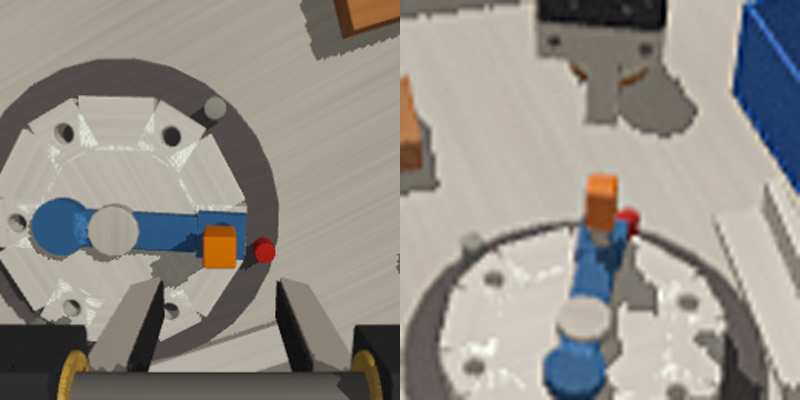

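The pin stands upright through the arm in the socket by the red post, and the gripper is clear. I'm handing in.

```bash
python3 -c "
from workcell import ticket;print(ticket.close_job())"
```

```text
the job is handed in; nothing more can be done
None
```

I turned the blue arm the short way round to the socket by the red marker and locked it with the small index pin. The pin is upright, home in the socket and released. The job is handed in at about 14 s of the 72 s allowed, and no verdict came back.

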